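# Close and lock the hold-down frame of a welding fixture

## Task

Close and lock the loading fixture on the press table, only by pushing with the fingertips or the outside of the fingers: first push the hinged frame over from its open position and bring it down, without slamming it, until it lies fully down on the grey board, then push the clamp's leaning handle up until it stands upright and the clamp is fully locked. Do not take the frame or the handle between the fingers or lift anything; the board stays where it lies and the tape roll, the mug and the stack of cards are left alone. Finish clear of everything.

Things in the scene. Friction and masses are not known exactly. Their poses are not given: they have to be found in the camera images.
- fixture: Loading fixture, fixed to the table; place and yaw (within 0.3 rad) vary. Origin on the table top, z up, x = hinge direction, hinge on its +y side, toggle clamp on its -y side. Steel base plate 12 thick, x -130..130, y -185..150 (mm, fixture axes); grey bed 236 x 200 centred at y 10, top at z 28.
- hinge (a point): Middle of the frame's hinge axis (fixed to the fixture at x 0, y 115, z 37.5 mm); axes as the fixture's.
- frame (a joint): Angle (rad) of the hold-down frame: 0 = flat on the board, closed (stop); pi/2 upright; 1.9 leaning back, open (stop). Starts at 1.6 to 1.85. A flat aluminium window frame 230 (along the hinge) x 200 (hinge axis to outer edge) x 8 mm, bars 24 wide, open window 182 x 142, 0.4 kg. The stiff hinge holds it at any angle; it takes 2 to 6 N at the free bar.
- frame_edge (a point): Middle of the frame's free bar (230 x 24 x 8 mm, opposite the hinge), in mid-thickness, 188 mm from the hinge axis. x along the bar (= fixture x). z = normal of the face to push on: it looks outwards (fixture +y, away from the board) when the frame is open and up when it is closed, its surface then 41.5 mm above the table.
- handle (a joint): Angle (rad) of the clamp's handle: 0 = open, leaning outwards (fixture -y), 45 degrees above level; grows as it is pushed up and inwards; 0.785 = upright, locked (stop). Starts at 0 to 0.15. Friction holds it where it is left. It takes 2 to 4 N at the grip square to the handle; a level push on the leaning handle needs more.
- handle_grip (a point): Middle of the handle's black rubber grip, on its axis, 85 mm from the pivot. z points along the handle to its free end, 40 mm further (125 from the pivot); x = fixture x. The round grip is 16 to 22 mm in diameter and 85 long.
- handle_pivot (a point): Pivot of the clamp's handle (fixed to the fixture at x 0, y -152, z 64 mm), between steel cheek plates 30 mm apart over all that reach up to z 71; axes as the fixture's.
- clamp_foot (a point): Underside of the rubber foot (16 mm diameter) of the clamping arm. The arm, 14 mm wide, pivots at fixture x 0, y -130, z 52 and is linked to the handle: it stands up to 118 mm above the table while the clamp is open and swings down onto the middle of the closed frame's free bar as the handle is raised.
- board: Stiff grey cover board 204 x 166 x 4, 0.16 kg, lying loose between low brass pins on the fixture's bed under the place of the frame; origin at the centre of its underside. It stays there.
- tape: Roll of brown tape lying flat, 100 outer diameter, 48 high; origin at the centre of its underside. To be left alone.
- mug: Glass mug, 72 diameter, 85 high, with a handle; origin at the centre of its underside. To be left alone.
- stack: Stack of small grey cards 110 x 85, 49 high, handled as one block; origin at the centre of its underside. To be left alone.

How it is judged:
On the way, in this order (a step that is already met when the one before it is completed fails the run):
1. the frame is pushed over and lies fully down (value of joint frame below 0.05 rad and value of joint handle below 0.3 rad), for 0.2 s.
2. the clamp handle is pushed upright and the clamp is locked (value of joint frame below 0.05 rad and value of joint handle above 0.71 rad), for 0.2 s.
At the end, for the whole second after the job is handed in: The frame lies down (within 0.05 rad of closed), the clamp handle stands upright (above 0.71 of its 0.785 rad), both at rest; the board is within 10 mm of where it lay and the tape roll, mug and stack within 30 mm (all of step 2 and velocity of joint frame between -0.05 and 0.05 rad/s and velocity of joint handle between -0.05 and 0.05 rad/s and distance of board from where it was at the start of the episode below 0.01 m and distance of each of tape, mug, stack from where it was at the start of the episode below 0.03 m); the robot touches nothing.
It fails at once if the frame is slammed (closing faster than 2.5 rad/s) (velocity of joint frame below -2.5 rad/s).
It fails at once if the clamp arm is brought down while the frame is still open (value of joint handle above 0.4 rad and value of joint frame above 0.15 rad).
It fails at once if the frame's bar or the handle is taken between the fingers ((x of the grasp point in the frame of frame_edge between -0.11 and 0.11 m and y of the grasp point in the frame of frame_edge between -0.012 and 0.012 m and z of the grasp point in the frame of frame_edge between -0.005 and 0.005 m) or (x of the grasp point in the frame of handle_grip between -0.007 and 0.007 m and y of the grasp point in the frame of handle_grip between -0.007 and 0.007 m and z of the grasp point in the frame of handle_grip between -0.042 and 0.042 m)).
It fails at once if the board is lifted or pushed out of its place (distance of board from where it was at the start of the episode above 0.01 m).
It fails at once if the tape roll, the mug or the stack is disturbed (distance of any of tape, mug, stack from where it was at the start of the episode above 0.03 m).
It also fails if it takes over 54 s, if anything falls off the work surface, if the arm or the gripper's body presses on something with over 40 N, if the wrist force passes 120 N, or if a joint passes its speed limit or range.

## Robot

A 6-joint arm with a two-finger parallel gripper is mounted at the origin on the work surface. World frame = base frame: x ahead of the robot, y to its left, z up, the work surface at z = 0. Lengths are in m, angles in rad, forces in N, time in s.
With the tool pointing down it reaches from about 0.25 to 0.775 m from the base axis. Payload 4 kg.
Tool frame: the origin (TCP) lies midway between the tips of the shut fingers; the grasp point (between the pads) lies 19 mm behind it; y points along the fingers, x is the direction in which the jaws open and shut, and the axes are right-handed (so a half turn about y gives the same grasp; the last joint's range is limited). The gripper opens to 94 mm and grips with 3 to 60 N. Pads are 16 mm wide; open, the fingers measure 119 mm over their backs; the gripper's body (75 mm by 177 mm) begins 78 mm behind the grasp point.
Start: joints at [1.099, 0.087, 1.371, -0, 1.684, -0.103], TCP at [0.198, 0.513, 0.206] pointing down, gripper open.
Joint ranges: [-3.1, 3.1], [-0.76, 2.03], [0.27, 2.55], [-1.08, 4.22], [0.17, 2.65], [-2.57, 2.57]. Speed limits (rad/s): [2.79, 2.79, 3.14, 3.14, 3.14, 3.14].

## Interface

Orientations are given as [roll, pitch, yaw] about the fixed x, y, z axes, in that order (R = Rz(yaw) Ry(pitch) Rx(roll)).
In Python, from bench import robot gives the robot as it stands.
- The arm moves only by the shell command python3 -m creep 'ROWS'. ROWS is JSON, a list of rows, each a list of 7 numbers: the shift along the tool's x, y, z in mm, then the turn, a rotation vector about the tool's x, y, z in degrees, then the closure in counts, from 0 (fully open) to 255 (shut). A call has 1 to 5 rows; each row is the pose to reach, as a shift and turn from the pose commanded when the call began, along the tool's axes at that moment; what a row does not reach only later rows make up. A row lasts 1/8 s, in which the tool goes at most 62.5 mm and 10.7 degrees, less where a joint would pass 70% of its speed; a pose out of reach is approached as far as the arm can. A call with a gripper value outside its range is refused whole. The fingers move at their own pace and stop on an object; the grip force is fixed at half the most. Time passes only in rows, so rows that repeat a pose let the fingers close. It gives the time, the measured TCP pose, the force and the opening at its end, in the units of the state.
- robot.get_obs(): the state, without advancing time (a new reading comes with each control period).
- robot.snapshot(name): name is "scene" or "top"; returns a dict with "color" (400x640x3 uint8, blue, green, red), "fx", "fy", "cx", "cy" (pixels), "k1" (the pictures are not rectified: a ray, as slopes to the right and down, at radius r is drawn at 1 + k1 r^2 times it, then the intrinsics apply), "world_from_camera" (4x4, takes a point from camera to world coordinates). Camera axes: x right, y down, z forward; pixel columns grow to the right and rows downward; lengths in m; the calibration is good to about 2 mm. A picture is of the moment at which its call begins. There is no depth.
- robot.close_job(): hands the job in, once; it reports no verdict.
Trained networks look in the newest picture that a camera, given by its name, has taken for a name from the list of things; names that differ only in an ending like _2 or _b are one class to them, and where a whole thing is asked for, a point or a joint stands for the part that bears it (a point fixed in the world has none). Each returns a list of dicts, best first, with "p" (0 to 1); they miss things now and then, are a little off and sometimes report something else, mostly with a low value. They report only what shows in the picture. A call takes as long as a camera call.
- robot.spot_in(name, camera): "point" ([x, y, z] in m, in world coordinates, good to about 4 mm: the middle of the surface that is visible of it).
- robot.landmark_of(name, camera): "point" ([x, y, z] in m, in world coordinates, good to about 4 mm: a listed point, or the origin of a listed thing).
The state is a dict: "time": time; "joint_positions": joint angles; "qvel": joint speeds; "joint_torque": joint torques, N m; "tool_pos": TCP position; "ee_rot": TCP orientation; "wrist_force": force on the tool from outside, world axes, zero at the start; "wrist_torque": the same for the moment, N m; "width": finger opening in m.
Only numpy, scipy, OpenCV 4.12 (cv2) and the standard library are available. Lean on these libraries where they do the work, as an engineer would, in place of code of your own. Each camera call takes 0.05 s, during which the arm holds its last target.

## Working session

There is one attempt and no reset: what is moved stays moved. The work goes in short steps, Python scripts to look and compute and a shell command to move; the robot and the scene stay as the last step left them, time stands still between calls to the robot, and variables do not carry over. Pictures are saved under pics/ and viewed, and the job is handed in when it is done.

```bash
ls; mkdir -p pics
python3 - <<'E'
from bench import robot
import cv2
o=robot.get_obs(); print({k:(o[k]) for k in ['time','tool_pos','ee_rot','width','wrist_force']})
for c in ['scene','top']:
    s=robot.snapshot(c); cv2.imwrite(f'pics/{c}0.png',s['color'])
    for n in ['fixture','hinge','frame_edge','handle_grip','handle_pivot','clamp_foot','board','tape','mug','stack']:
        r=robot.landmark_of(n,c); print(c,n,[( [round(float(v),3) for v in d['point']],round(d['p'],2)) for d in r[:2]])
E
```

```text
pics
{'time': 0.0, 'tool_pos': array([0.19804755, 0.51251672, 0.20430909]), 'ee_rot': array([-1.57061503,  0.00219467,  1.2019553 ]), 'width': 0.09376315750271448, 'wrist_force': array([-0.55297742, -0.56344804, -0.26369184])}
scene fixture [([0.526, -0.008, 0.0], 0.97)]
scene hinge [([0.519, 0.106, 0.035], 0.6)]
scene frame_edge [([0.521, 0.125, 0.224], 0.81)]
scene handle_grip [([0.536, -0.216, 0.124], 0.51)]
scene handle_pivot [([0.534, -0.157, 0.065], 0.72), ([0.483, 0.359, 0.002], 0.29)]
scene clamp_foot [([0.621, 0.349, -0.001], 0.74), ([0.529, -0.122, 0.109], 0.52)]
scene board [([0.527, 0.003, 0.026], 0.68)]
scene tape [([0.483, 0.357, 0.002], 0.79)]
scene mug [([0.62, 0.349, -0.0], 0.6), ([0.481, 0.356, 0.004], 0.6)]
scene stack [([0.464, -0.388, -0.001], 0.97)]
top fixture []
top hinge [([0.522, 0.107, 0.036], 0.65)]
top frame_edge [([0.522, 0.121, 0.227], 0.97)]
top handle_grip [([0.535, -0.211, 0.125], 0.88)]
top handle_pivot [([0.535, -0.159, 0.066], 0.73)]
top clamp_foot [([0.526, -0.12, 0.111], 0.39)]
top board [([0.527, 0.006, 0.029], 0.68)]
top tape [([0.479, 0.363, -0.002], 0.67)]
top mug [([0.624, 0.345, 0.002], 0.92)]
top stack [([0.466, -0.388, 0.0], 0.77)]
```

View pics/scene0.png

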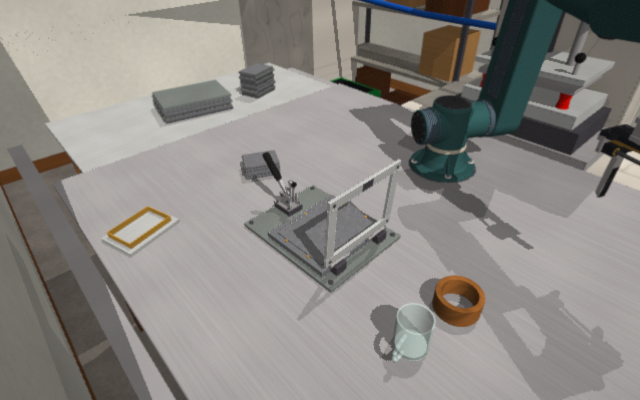

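View pics/top0.png

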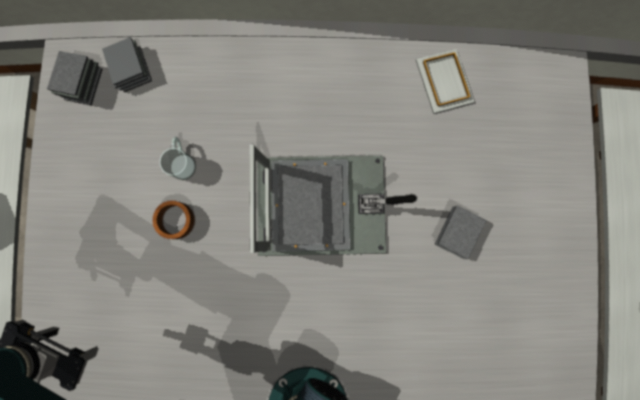

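Both views show the same layout:

- **Frame:** open, just past vertical. Its bar is at about scene (365,183) and top (258,200).
- **Handle:** leans to world -y, at scene (270,163) and top (402,199).
- **Mug and tape:** on the +y side.
- **Stack:** on the -y side.

The fixture yaw is about 0.053 rad, with its origin near (0.5265, -0.006). I'll shut the fingers and align the tool with the fixture, behind the frame.

```bash
cat > h.py <<'E'
import numpy as np
from bench import robot
from scipy.spatial.transform import Rotation as R
O=np.array([.5265,-.006,0]); YAW=.053
F=R.from_euler('z',YAW)
def to(fx,fy,z):
    o=robot.get_obs(); Rt=R.from_euler('xyz',o['ee_rot'])
    T=O+F.apply([fx/1000,fy/1000,z/1000])
    d=Rt.inv().apply(T-o['tool_pos'])*1000
    tgt=F*R.from_euler('x',-np.pi/2)
    rv=np.degrees((Rt.inv()*tgt).as_rotvec())
    print('fixt',(F.inv().apply(o['tool_pos']-O)*1000).round(1),'shift',d.round(1),'turn',rv.round(2),'t',round(o['time'],2),'F',F.inv().apply(o['wrist_force']).round(1),'w',round(o['width'],4))
E
python3 -c "
from h import *; to(-50,190,215)"
python3 -m creep '[[-25,0,-45,0,9,0,255],[-55,-2,-95,0,18,0,255],[-80,-4,-140,0,27,0,255],[-107,-8,-185,0,36,0,255],[-133,-10,-230,0,45,0,255]]'
python3 -c "
from h import *; to(-50,190,215)"
```

```text
fixt [-300.3  535.7  205.5] shift [-212.9   -9.5 -369.9] turn [-0.   65.83  0.  ] t 1.1 F [0.  0.9 0.1] w 0.0941
time: 1.72
tool_pos: [0.3658, 0.3047, 0.216]
ee_rot: [-1.571, -0.001, 0.412]
wrist_force: [0.3, 0.2, 0.1]
width: 0.0476
fixt [-144.   318.8  216. ] shift [  42.8    1.  -153.6] turn [-0.03 20.55  0.07] t 1.73 F [0.3 0.2 0.1] w 0.0476
```

```bash
python3 -m creep '[[12,0,-40,0,7,0,255],[24,0,-80,0,14,0,255],[36,0,-120,0,20.5,0,255],[43,1,-154,0,20.5,0,255],[43,1,-154,0,20.5,0,255]]'
python3 - <<'E'
from h import *
import cv2
to(-50,160,195)
for c in ['scene','top']:
    s=robot.snapshot(c); cv2.imwrite(f'pics/{c}1.png',s['color'])
    for n in ['hinge','frame_edge','handle_grip','handle_pivot']:
        r=robot.landmark_of(n,c); print(c,n,[( (F.inv().apply(np.array(d['point'])-O)*1000).round(0),round(d['p'],2)) for d in r[:1]])
E
```

```text
time: 2.35
tool_pos: [0.4674, 0.181, 0.2141]
ee_rot: [-1.571, 0.001, 0.055]
wrist_force: [0.0, 0.5, 0.0]
width: 0.0006
fixt [-49.1 189.9 214.1] shift [ -0.9  19.1 -29.9] turn [ 0.01  0.12 -0.03] t 2.35 F [0.1 0.5 0. ] w 0.0006
scene hinge [(array([ -2., 109.,  36.]), 0.77)]
scene frame_edge [(array([ -0., 129., 222.]), 0.62)]
scene handle_grip [(array([  -6., -209.,  127.]), 0.6)]
scene handle_pivot [(array([  -3., -153.,   65.]), 0.57)]
top hinge [(array([  0., 116.,  36.]), 0.9)]
top frame_edge [(array([  5., 131., 226.]), 0.86)]
top handle_grip [(array([  -4., -207.,  126.]), 0.68)]
top handle_pivot []
```

View pics/scene1.png

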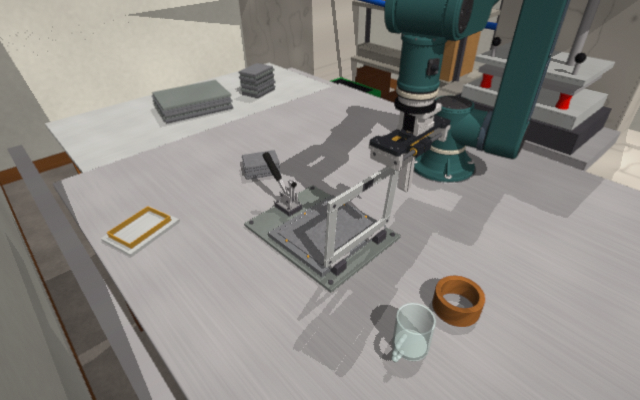

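```bash
cat >> h.py <<'E'
import cv2
def proj(s,P):
    W=np.linalg.inv(s['world_from_camera']); p=W[:3,:3]@np.array(P)+W[:3,3]
    a,b=p[0]/p[2],p[1]/p[2]; k=1+s['k1']*(a*a+b*b)
    return s['fx']*a*k+s['cx'], s['fy']*b*k+s['cy']
def W(fx,fy,z): return O+F.apply([fx/1000,fy/1000,z/1000])
def frame_pts(th):
    y=lambda r:115-r*np.cos(th); z=lambda r:37.5+r*np.sin(th)
    return [W(x,y(r),z(r)) for x,r in [(-115,0),(-115,200),(115,200),(115,0)]]
def show(c,name,th,box,sc=4):
    s=robot.snapshot(c); im=s['color']; x0,y0,x1,y1=box
    im=cv2.resize(im[y0:y1,x0:x1],None,fx=sc,fy=sc,interpolation=cv2.INTER_CUBIC)
    q=lambda P:tuple(int(round((v-o+.5)*sc)) for v,o in zip(proj(s,P),(x0,y0)))
    pts=[q(P) for P in frame_pts(th)]
    cv2.polylines(im,[np.array(pts)],False,(0,0,255),1)
    o=robot.get_obs(); cv2.circle(im,q(o['tool_pos']),4,(255,0,255),1)
    for P in [(-130,-185,12),(130,-185,12),(130,150,12),(-130,150,12)]: cv2.circle(im,q(W(*P)),4,(0,255,0),1)
    cv2.imwrite('pics/'+name,im)
E
python3 - <<'E'
from h import *
show('scene','s2.png',1.65,(240,130,430,280))
show('top','t2.png',1.65,(230,130,430,270))
E
```

```text
(no output)
```

View pics/s2.png

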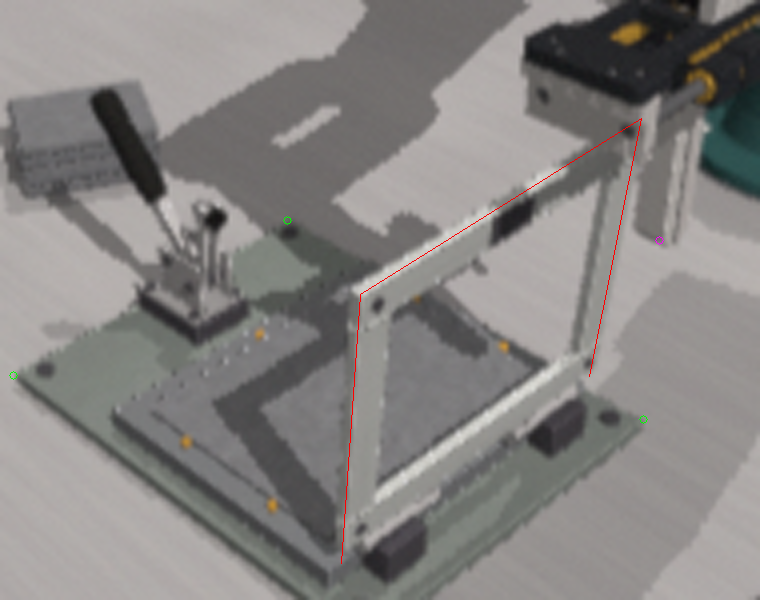

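View pics/t2.png

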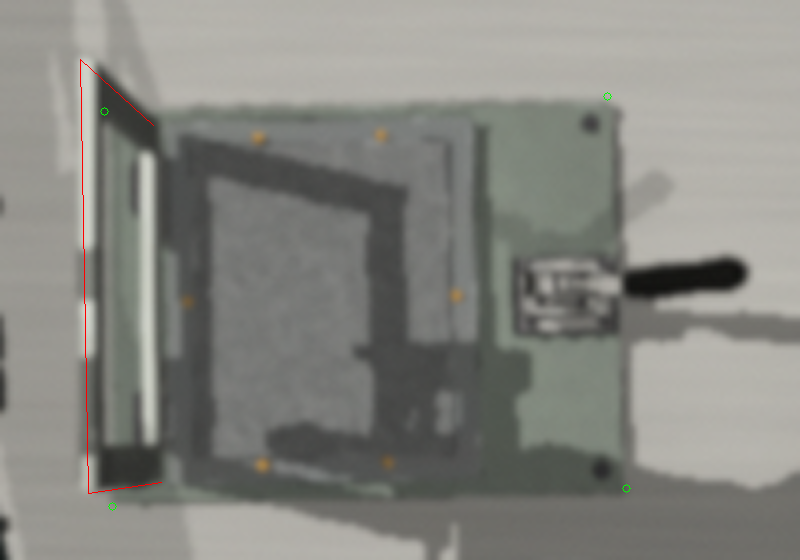

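Run:
```python
from h import *
s=robot.snapshot('scene'); print(s['world_from_camera'][:3,3].round(3))
for P in [(38,152,311),(38,227,311),(-138,227,311),(38,152,360),(-115,132,237),(-50,132,237),(-50,190,214)]:
    print(P,((np.array(proj(s,W(*P)))-[240,130])*4).round(0))
```

```text
[1.046 0.574 0.691]
(38, 152, 311) [502. 116.]
(38, 227, 311) [631. 175.]
(-138, 227, 311) [837.  39.]
(38, 152, 360) [507.  23.]
(-115, 132, 237) [641. 117.]
(-50, 132, 237) [570. 161.]
(-50, 190, 214) [654. 238.]
```

```bash
python3 -c "
from h import *
for th in [1.65,1.55,1.45,1.35,1.25,1.15,1.05,.95,.85,.75,.65,.55,.45,.35,.25,.15,.05,0]:
    print(th, round(115-188*np.cos(th)+4*np.sin(th)+8,1), round(37.5+188*np.sin(th)+4*np.cos(th),1))
"
python3 -m creep '[[0,-2,-15,0,0,0,255],[0,-4,-30,0,0,0,255],[0,-7,-42,0,0,0,255],[0,-10,-52,0,0,0,255],[0,-10,-62,0,0,0,255]]'
python3 -c "
from h import *; to(-50,125.8,226)"
```

```text
1.65 141.9 224.6
1.55 123.1 225.5
1.45 104.3 224.6
1.35 85.7 221.8
1.25 67.5 217.2
1.15 49.9 210.7
1.05 32.9 202.6
0.95 16.9 192.7
0.85 1.9 181.4
0.75 -11.8 168.6
0.65 -24.2 154.5
0.55 -35.2 139.2
0.45 -44.5 122.9
0.35 -52.2 105.7
0.25 -58.2 87.9
0.15 -62.3 69.5
0.05 -64.6 50.9
0 -65.0 41.5
time: 3.62
tool_pos: [0.4701, 0.1207, 0.225]
ee_rot: [-1.569, -0.0, 0.059]
wrist_force: [-0.1, 2.2, 2.3]
width: 0.0002
fixt [-49.6 129.5 225. ] shift [-0.4 -1.  -3.7] turn [-0.11  0.35  0.02] t 3.62 F [0.  2.2 2.3] w 0.0002
```

```bash
python3 -m creep '[[0,-1,-18,0,0,0,255],[0,1,-36,0,0,0,255],[0,6,-54,0,0,0,255],[0,12,-72,0,0,0,255],[0,17,-86,0,0,0,255]]'
python3 - <<'E'
from h import *
to(-50,32.9,202.6)
show('scene','s3.png',1.1,(240,130,430,280))
for c in ['scene','top']:
    if c=='top': robot.snapshot('top')
    print([( (F.inv().apply(np.array(d['point'])-O)*1000).round(0),round(d['p'],2)) for d in robot.landmark_of('frame_edge',c)[:2]])
E
```

```text
time: 4.25
tool_pos: [0.4749, 0.0336, 0.2072]
ee_rot: [-1.571, 0.001, 0.058]
wrist_force: [-0.6, 1.5, -0.6]
width: 0.0002
fixt [-49.4  42.3 207.2] shift [-0.6  4.6 -9.4] turn [-0.    0.3  -0.04] t 4.25 F [-0.5  1.5 -0.6] w 0.0002
[(array([ -3.,  29., 204.]), 0.62)]
[]
```

View pics/s3.png

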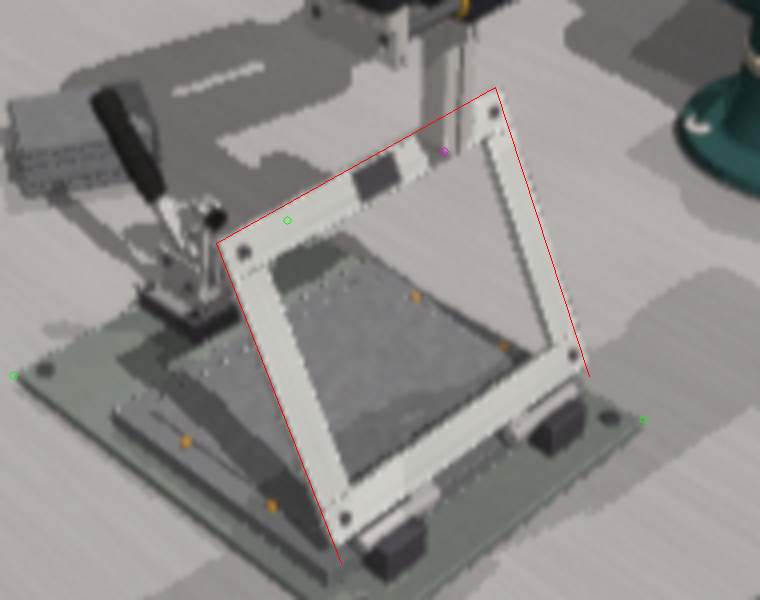

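The bar follows the finger and sits at about 1.1 rad. The tip at (445,152) is on the bar, which spans about 130-170 px at that column. I'll continue along the arc.

```bash
python3 -m creep '[[0,6.5,-19,0,0,0,255],[0,17.5,-34.5,0,0,0,255],[0,30,-49,0,0,0,255],[0,43.5,-62.5,0,0,0,255],[0,58.5,-74.5,0,0,0,255]]'
python3 - <<'E'
from h import *
to(-50,-32.4,148.6)
show('scene','s4.png',.62,(240,130,430,280))
E
```

```text
time: 5.08
tool_pos: [0.4796, -0.0405, 0.1479]
ee_rot: [-1.571, 0.0, 0.058]
wrist_force: [-0.4, 0.4, 0.7]
width: 0.0005
fixt [-48.7 -32.  147.9] shift [-1.3 -0.7 -0.4] turn [ 0.01  0.31 -0.  ] t 5.08 F [-0.4  0.4  0.7] w 0.0005
```

View pics/s4.png

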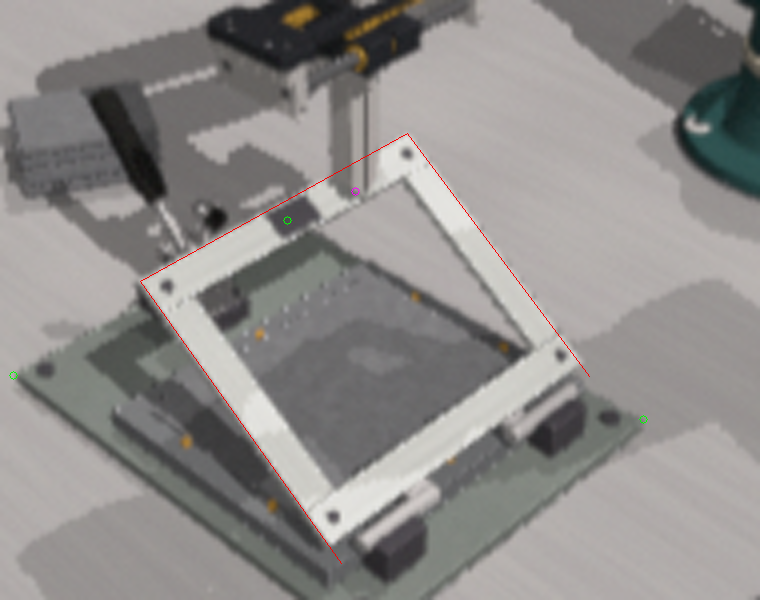

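```bash
python3 -m creep '[[0,15,-12,0,0,0,255],[0,32,-21,0,0,0,255],[0,50,-28,0,0,0,255],[0,68,-33,0,0,0,255],[0,85,-37,0,0,0,255]]'
python3 - <<'E'
from h import *
to(-50,-72,41.5)
show('scene','s5.png',.1,(240,130,430,280))
E
```

```text
time: 5.75
tool_pos: [0.4816, -0.0765, 0.0625]
ee_rot: [-1.57, 0.0, 0.059]
wrist_force: [0.1, 0.4, 0.2]
width: 0.0002
fixt [-48.6 -68.   62.5] shift [-1.4 21.  -4. ] turn [-0.03  0.33 -0.02] t 5.75 F [0.1 0.4 0.2] w 0.0002
```

View pics/s5.png

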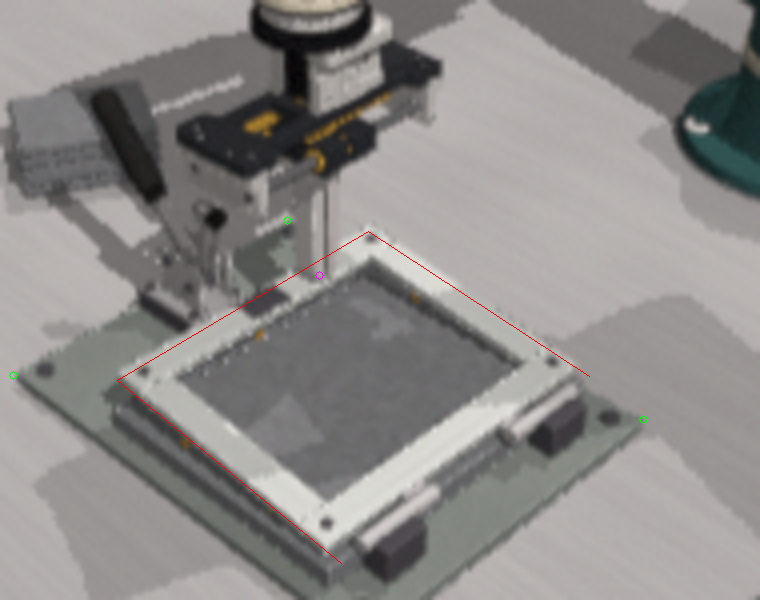

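```bash
python3 -m creep '[[1,11,-1,0,0,0,255],[1,18,-2,0,0,0,255],[1,21,-2,0,0,0,255],[1,22.5,-2,0,0,0,255],[1,22.5,-2,0,0,0,255]]'
python3 - <<'E'
from h import *
to(-50,-72,41.5)
E
```

```text
time: 6.42
tool_pos: [0.4832, -0.0784, 0.0418]
ee_rot: [-1.571, -0.001, 0.059]
wrist_force: [-0.4, 0.3, 0.3]
width: 0.0003
fixt [-47.1 -70.   41.8] shift [-2.9  0.3 -2. ] turn [0.01 0.34 0.05] t 6.42 F [-0.4  0.3  0.3] w 0.0003
```

```bash
python3 -m creep '[[0,1,0,0,0,0,255],[0,2,0,0,0,0,255],[0,2.5,0,0,0,0,255],[0,2.5,0,0,0,0,255]]'
python3 - <<'E'
from h import *
to(-50,-72,41.5)
E
```

```text
time: 6.92
tool_pos: [0.4833, -0.0784, 0.0416]
ee_rot: [-1.571, -0.001, 0.059]
wrist_force: [-5.2, 1.5, 12.1]
width: 0.0001
fixt [-47.  -70.   41.6] shift [-3.   0.1 -2. ] turn [0.02 0.34 0.07] t 6.92 F [-5.1  1.7 12.1] w 0.0001
```

The frame is seated: the tip stopped at 41.6 mm with 12 N. Next I'll lift straight up, cross above the handle and come down outside it.

```bash
python3 -m creep '[[0,-25,0,0,0,0,255],[0,-75,0,0,0,0,255],[0,-130,0,0,0,0,255],[0,-178,-10,0,0,0,255],[0,-182,-60,0,0,0,255]]'
python3 -m creep '[[10,0,-50,0,0,0,255],[20,0,-100,0,0,0,255],[35,0,-145,0,0,0,255],[43,0,-156,0,0,0,255],[43,0,-156,0,0,0,255]]'
python3 - <<'E'
from h import *
to(-4,-285,122)
for c in ['scene','top']:
    show(c,f'{c[0]}6.png',0,(200,100,430,290) if c=='scene' else (230,130,460,270),3)
    for n in ['frame_edge','handle_grip','handle_pivot','clamp_foot','board']:
        r=robot.landmark_of(n,c); print(c,n,[( (F.inv().apply(np.array(d['point'])-O)*1000).round(0),round(d['p'],2)) for d in r[:1]])
E
```

```text
time: 7.55
tool_pos: [0.489, -0.138, 0.2268]
ee_rot: [-1.575, -0.01, 0.063]
wrist_force: [1.2, -0.8, -0.5]
width: 0.0003
time: 8.18
tool_pos: [0.5386, -0.2914, 0.2202]
ee_rot: [-1.569, 0.001, 0.058]
wrist_force: [0.3, 0.5, -0.2]
width: 0.0007
fixt [  -3.  -285.6  220.2] shift [-0.9 98.2  0.5] turn [-0.08  0.31 -0.05] t 8.18 F [ 0.4  0.5 -0.2] w 0.0007
scene frame_edge [(array([ -2., -72.,  38.]), 0.85)]
scene handle_grip [(array([  -1., -209.,  128.]), 0.66)]
scene handle_pivot [(array([  -3., -150.,   64.]), 0.65)]
scene clamp_foot [(array([  -5., -119.,  107.]), 0.54)]
scene board [(array([ 1., 10., 25.]), 0.65)]
top frame_edge [(array([  4., -74.,  39.]), 0.87)]
top handle_grip [(array([  -2., -208.,  126.]), 0.83)]
top handle_pivot [(array([   3., -154.,   66.]), 0.64)]
top clamp_foot [(array([  -6., -113.,  109.]), 0.39)]
top board []
```

View pics/s6.png

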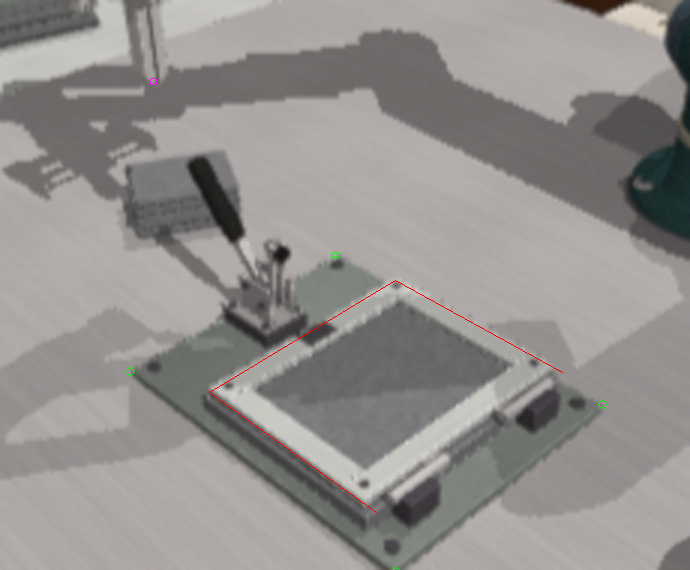

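View pics/t6.png

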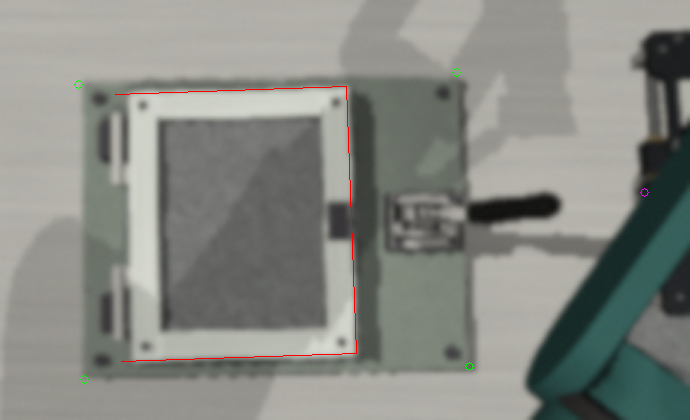

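The frame lies flat: its outline matches in both pictures. The handle still leans, at (215,190) in the scene crop and (515,207) in the top crop. Next I'll lower the shut fingers outside it and approach.

```bash
python3 -m creep '[[1,40,0,0,0,0,255],[1,80,0,0,0,0,255],[1,102,0,0,0,0,255],[1,102,10,0,0,0,255],[1,102,22,0,0,0,255]]'
python3 -m creep '[[0,0,4,0,0,0,255],[0,0,9,0,0,0,255],[0,0,14,0,0,0,255]]'
python3 - <<'E'
from h import *
to(-2,-251,118)
show('scene','s7.png',0,(220,110,390,240),4)
E
```

```text
time: 9.4
tool_pos: [0.5388, -0.2691, 0.1203]
ee_rot: [-1.572, -0.002, 0.059]
wrist_force: [-0.5, -0.1, 0.2]
width: 0.0009
time: 9.78
tool_pos: [0.5376, -0.2553, 0.1196]
ee_rot: [-1.571, -0.001, 0.059]
wrist_force: [-0.6, -0.2, 0.1]
width: 0.0002
fixt [  -2.1 -249.5  119.6] shift [ 0.1  1.6 -1.5] turn [0.04 0.34 0.06] t 9.78 F [-0.6 -0.2  0.1] w 0.0002
```

View pics/s7.png

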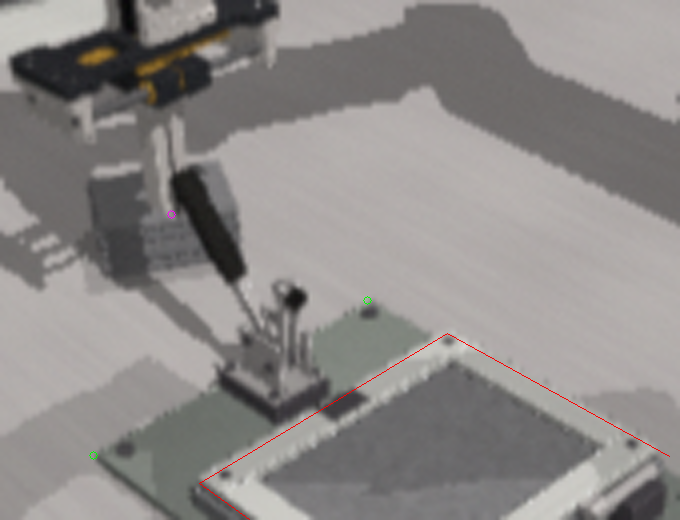

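The fingertips are just outside the grip's free end, at about (172,190). I'll push along the handle's arc.

```bash
python3 -m creep '[[0,-6,8,0,0,0,255],[0,-12,16,0,0,0,255],[0,-17,24,0,0,0,255],[0,-22,32,0,0,0,255],[0,-26,40,0,0,0,255]]'
python3 - <<'E'
from h import *
to(-2,-170,150)
show('scene','s8.png',0,(220,110,390,240),4)
print([((F.inv().apply(np.array(d['point'])-O)*1000).round(0),round(d['p'],2)) for d in robot.landmark_of('handle_grip','scene')[:1]])
E
```

```text
time: 10.45
tool_pos: [0.5353, -0.215, 0.1456]
ee_rot: [-1.571, -0.001, 0.059]
wrist_force: [1.6, -2.8, 1.3]
width: 0.0008
fixt [  -2.3 -209.1  145.6] shift [ 0.5 -4.4 39.1] turn [0.01 0.34 0.06] t 10.45 F [ 1.5 -2.9  1.3] w 0.0008
[(array([  -2., -182.,  143.]), 0.85)]
```

View pics/s8.png

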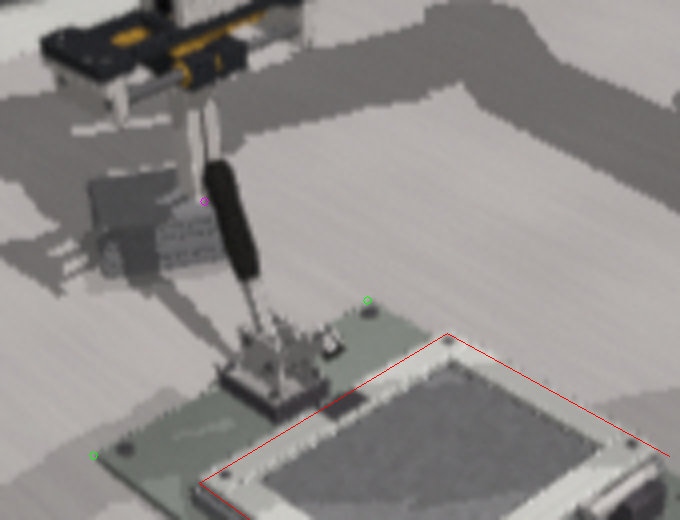

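```bash
python3 -m creep '[[0,-3,8,0,0,0,255],[0,-5,16,0,0,0,255],[0,-6,24,0,0,0,255],[0,-7,31,0,0,0,255],[0,-7,37,0,0,0,255]]'
python3 - <<'E'
from h import *
to(-2,-170,150)
E
```

```text
time: 11.18
tool_pos: [0.5328, -0.178, 0.1521]
ee_rot: [-1.571, -0.0, 0.059]
wrist_force: [0.8, -1.7, 0.5]
width: 0.0002
fixt [  -2.8 -172.1  152.1] shift [0.8 2.1 2.1] turn [-0.01  0.35  0.01] t 11.18 F [ 0.7 -1.7  0.5] w 0.0002
```

```bash
python3 -m creep '[[0,0,3,0,0,0,255],[0,0,5,0,0,0,255],[0,0,6,0,0,0,255],[0,0,6,0,0,0,255]]'
python3 - <<'E'
from h import *
to(-2,-170,150)
show('scene','s9.png',0,(220,110,390,240),4)
print([((F.inv().apply(np.array(d['point'])-O)*1000).round(0),round(d['p'],2)) for d in robot.landmark_of('handle_grip','scene')[:1]])
E
```

```text
time: 11.68
tool_pos: [0.5328, -0.1777, 0.1522]
ee_rot: [-1.581, -0.001, 0.056]
wrist_force: [1.3, -13.9, 0.1]
width: 0.0006
fixt [  -2.8 -171.8  152.2] shift [0.8 2.2 1.8] turn [0.58 0.16 0.05] t 11.68 F [  0.6 -13.9   0.1] w 0.0006
[(array([  -3., -157.,  147.]), 0.68)]
```

View pics/s9.png

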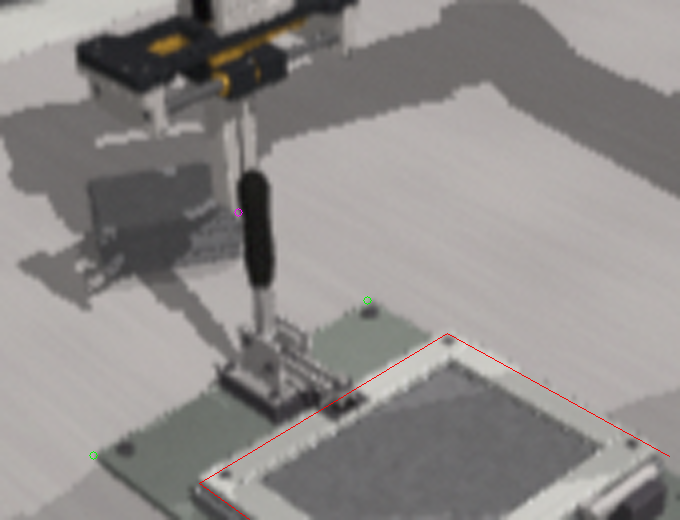

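The handle stands upright, at column 257. An extra 6 mm of command moved nothing and the force rose to 14 N. I'll press a little more to be sure it's the stop, then back away.

```bash
python3 -m creep '[[0,0,2,0,0,0,255],[0,0,4,0,0,0,255],[0,0,4,0,0,0,255]]'
python3 -c "
from h import *
to(-2,-170,150)"
python3 -m creep '[[0,0,-10,0,0,0,255],[0,0,-30,0,0,0,255],[0,0,-60,0,0,0,255],[0,-30,-80,0,0,0,255],[0,-70,-90,0,0,0,255]]'
python3 -m creep '[[0,-40,0,0,0,0,255],[0,-60,0,0,0,0,255],[0,-60,0,0,0,0,255]]'
python3 - <<'E'
from h import *
to(-2,-170,150)
show('scene','s10.png',0,(220,110,430,270),3)
show('top','t10.png',0,(140,120,500,280),2)
for c in ['scene','top']:
    for n in ['frame_edge','handle_grip','handle_pivot','clamp_foot','board']:
        r=robot.landmark_of(n,c); print(c,n,[( (F.inv().apply(np.array(d['point'])-O)*1000).round(0),round(d['p'],2)) for d in r[:1]])
    for n in ['tape','mug','stack']:
        r=robot.landmark_of(n,c); print(c,n,[(np.array(d['point']).round(3),round(d['p'],2)) for d in r[:1]])
E
```

```text
time: 12.15
tool_pos: [0.5328, -0.1775, 0.1524]
ee_rot: [-1.588, -0.001, 0.054]
wrist_force: [1.7, -21.7, -2.3]
width: 0.0004
fixt [  -2.8 -171.6  152.4] shift [0.8 2.3 1.6] turn [1.   0.04 0.08] t 12.15 F [  0.6 -21.7  -2.3] w 0.0004
time: 12.78
tool_pos: [0.5365, -0.2589, 0.2202]
ee_rot: [-1.567, 0.004, 0.058]
wrist_force: [-0.2, 0.3, -0.2]
width: 0.0004
time: 13.15
tool_pos: [0.5381, -0.2588, 0.2836]
ee_rot: [-1.572, -0.003, 0.059]
wrist_force: [0.5, -0.3, -0.3]
width: 0.0006
fixt [  -1.8 -253.   283.6] shift [-1.000e-01  1.335e+02  8.320e+01] turn [0.06 0.35 0.16] t 13.15 F [ 0.5 -0.3 -0.3] w 0.0006
scene frame_edge [(array([ -1., -71.,  37.]), 0.83)]
scene handle_grip [(array([  -3., -153.,  148.]), 0.85)]
scene handle_pivot [(array([  -1., -148.,   65.]), 0.81)]
scene clamp_foot [(array([ -5., -76.,  41.]), 0.7)]
scene board [(array([ 3.,  9., 26.]), 0.8)]
scene tape [(array([0.484, 0.357, 0.003]), 0.9)]
scene mug [(array([ 0.621,  0.348, -0.   ]), 0.94)]
scene stack [(array([ 0.465, -0.39 , -0.001]), 0.7)]
top frame_edge [(array([  3., -73.,  41.]), 0.94)]
top handle_grip [(array([  -3., -150.,  149.]), 0.51)]
top handle_pivot [(array([   4., -158.,   64.]), 0.61)]
top clamp_foot [(array([117., 347.,   1.]), 0.72)]
top board [(array([ 3., 14., 29.]), 0.8)]
top tape []
top mug [(array([0.625, 0.346, 0.002]), 0.63)]
top stack [(array([ 0.465, -0.39 , -0.   ]), 0.7)]
```

View pics/s10.png

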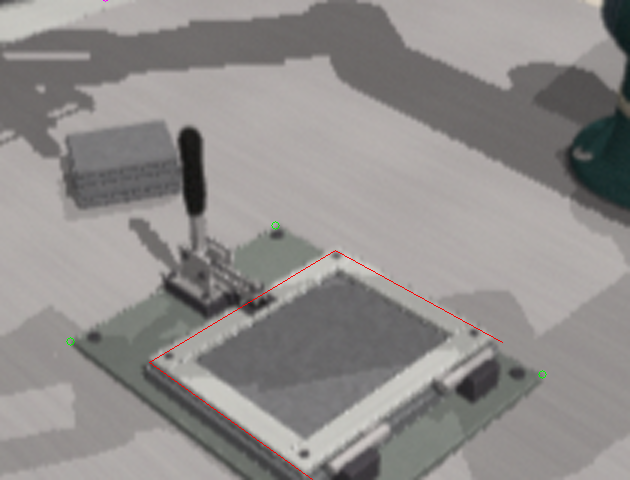

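View pics/t10.png

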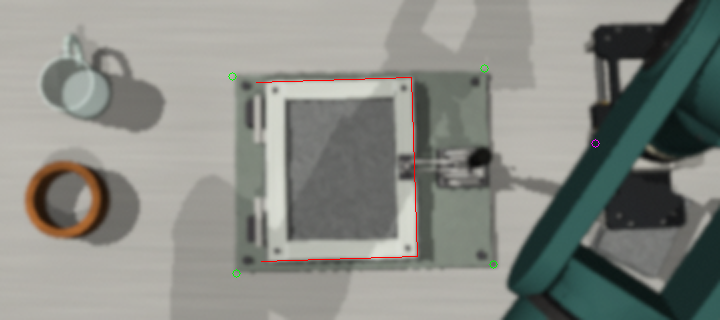

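The handle stands upright at scene (192,170), and the clamp arm rests on the middle of the bar at scene (262,300) and top (405,167). Mug, tape and stack haven't moved, and the gripper is well clear.

```bash
python3 -c "
from bench import robot
print(robot.close_job()); print(robot.get_obs()['time'])"
```

```text
the job is handed in; nothing more can be done
None
the job is handed in; nothing more can be done
```

The frame is down, the clamp is locked, and I handed the job in at about 13 s of the 54 s allowed. Handing in gives no verdict, so the result rests on my own checks.

**What I did:** With the fingers shut, I pushed the frame's free bar over along its arc at under about 1 rad/s. I pressed it down until it stopped at 41.6 mm with 12 N. Then I pushed the handle up from outside along its arc until it hit its stop, and backed off.

**Last checks:**
- **Frame:** its outline matched the closed position in both pictures.
- **Handle:** its grip was seen directly over the pivot, at a height of 148 mm. Pressing on to 22 N at the stop moved it no further.
- **Clamp foot:** the scene camera put it on the bar, at a height of 41 mm.
- **Board:** it was found within about 5 mm of its start, which is about the networks' accuracy.
- **Tape, mug and stack:** no shift beyond about 3 mm.
- **Robot:** its force readings were back to noise, and it was clear of everything.

**Disagreements:** The top camera's network placed the clamp foot at the mug. It had made the same mix-up in the scene view at the start, so I discounted it. The top camera also missed the tape in the last look, though the tape is plainly in place in that picture.

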